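Unclip the red type holder from the storage rail

ROBOT

A 6-joint arm with a two-finger parallel gripper is mounted at the origin on the work surface. World frame = base frame: x ahead of the robot, y to its left, z up, the work surface at z = 0. Lengths are in m, angles in rad, forces in N, time in s.
With the tool pointing down it reaches from about 0.375 to 0.9 m from the base axis. Payload 3.1 kg.
Tool frame: the origin (TCP) lies at the centre of the arm's flange, where the gripper is bolted on; the fingertips stand 173 mm ahead of it and the grasp point (between the pads) lies 155 mm ahead of it (robot.grip_point_offset is the distance from the TCP to the grasp point, in m); x points along the fingers, z is the direction in which the jaws open and shut, and the axes are right-handed (so a half turn about x gives the same grasp; the last joint's range is limited). The gripper opens to 85 mm and grips with 20 to 120 N. Pads are 22 mm wide; open, the fingers measure 114 mm over their backs; the gripper's body (76 mm by 85 mm) begins 54 mm behind the grasp point. The pads swing forward as they close: fully open they stand 13 mm farther back than shut.
Start: joints at [0.959, 0.527, 1.433, -0, 1.181, -0.178], TCP at [0.263, 0.567, 0.405] pointing down, gripper open.
Joint ranges: [-3.08, 3.08], [-0.75, 2.2], [0.22, 2.44], [-1.43, 4.57], [0, 2.65], [-2.85, 2.85]. Speed limits (rad/s): [2.79, 2.79, 3.14, 3.14, 3.14, 3.14].

INTERFACE

Orientations are given as [roll, pitch, yaw] about the fixed x, y, z axes, in that order (R = Rz(yaw) Ry(pitch) Rx(roll)).
In Python, from station import readout, eyes, job, robot gives the robot as it stands. The module is installed in compiled form; this text tells all that it offers.
- The arm moves only by the shell command python3 -m pendant 'ROWS'. ROWS is a JSON object of lists of equal length, an entry for each row: "fingers": the opening, from 0 (shut) to 1 (fully open); "offset": the shift along the world's x, y, z in mm, a list of three; "yaw": the turn about the world's z in rad. In form: {"fingers": [fingers, ...], "offset": [[x, y, z], ...], "yaw": [yaw, ...]}. A call has 1 to 10 rows; each row shifts and turns the commanded pose from where the row before left it; what a row does not reach is not made up. A row lasts 1/10 s, in which the tool goes at most 50 mm and 8.59 degrees, less where a joint would pass 70% of its speed; a pose out of reach is approached as far as the arm can. A call with a gripper value outside its range is refused whole. The fingers move at their own pace and stop on an object; the grip force is fixed at half the most. Time passes only in rows, so rows that do not move let the fingers close. It gives the time, the measured TCP pose, the force and the opening at its end, in the units of the state.
- readout.get_obs(): the state, without advancing time (a new reading comes with each control period).
- eyes.grab_frame(name): name is "side" or "top"; returns a dict with "frame" (420x560x3 uint8, red, green, blue), "fx", "fy", "cx", "cy" (pixels), "position" and "orientation" of the camera in the world. Camera axes: x right, y down, z forward; pixel columns grow to the right and rows downward; lengths in m; the calibration is good to about 2 mm. A picture is of the moment at which its call begins. There is no depth.
- job.sign_off(): hands the job in, once; it reports no verdict.
The state is a dict: "t": time; "q": joint angles; "qd": joint speeds; "tau": joint torques, N m; "position": TCP position; "orientation": TCP orientation; "force": force on the tool from outside, world axes, zero at the start; "ft_torque": the same for the moment, N m; "gripper_width": opening from 0.0 (shut) to 1.0 (fully open).
Only numpy, scipy, OpenCV 4.12 (cv2) and the standard library are available. Lean on these libraries where they do the work, as an engineer would, in place of code of your own. Each camera call takes 0.05 s, during which the arm holds its last target.

TASK

In this bookbinding workshop, three brass type holders sit on a storage rail, each held down by sprung rollers. Pull the one with the red grip up off the rail and set it down gently, standing upright, in the shallow wooden tray, without dropping it. Leave the blue and black holders in their places on the rail.

Things in the scene. Friction and masses are not known exactly. Their poses are not given: they have to be found in the camera images.
- red_center (a point): Centre of the loose holder with the red grip (96 mm tall, 0.25 to 0.45 kg), 48 mm above its underside; z up. Below is a brass saddle 48 mm (its x) by 60 mm (its y) by 42 mm high; on it an upright red grip 16 mm thick along x, 34 mm wide along y, filling the upper 54 mm, so its middle is 21 mm above this point. The saddle straddles a rail that runs along its y, underside 18 mm above the table.
- blue_center (a point): Same point of an identical holder with a blue grip, on the same rail; it stays. Three seats 92 mm apart; who sits where varies. At each seat two sprung rollers hold the feet: a straight upward pull of about 8 N plus the weight frees a holder in the first 10 mm; after 30 mm of lift it is clear of the rail. Roller housings reach 43 mm above the table.
- black_center (a point): The same point of an identical holder with a black grip, on the same rail. It stays. Seated holders reach 114 mm above the table, so a lifted one must rise past them or move away from the line of the rail.
- tray: Fixed shallow wooden tray, open on top, on the table, 146 x 146 mm outside, 16 mm high, walls and floor 6 mm thick (inside 134 x 134 mm). Origin at the centre of its underside, on the table; x and y along its sides, z up. A holder stands on its own feet on the tray's floor, at any yaw.
There are look-alikes about, which are no part of the job. What is shaped like the part that bears red_center but turquoise is not meant. Of the things that look like the tray, the larger one is meant.

How it is judged:
By the outcome, as a careful person would: the job done as asked, in the order asked, and still so for the second after the job is handed in, with the robot touching nothing.
It also fails if it takes over 35 s, if anything falls off the work surface, if the arm or the gripper's body presses on something with over 40 N, if the wrist force passes 120 N, or if a joint passes its speed limit or range.

## Working session

There is one attempt and no reset: what is moved stays moved. The work goes in short steps, Python scripts to look and compute and a shell command to move; the robot and the scene stay as the last step left them, time stands still between calls to the robot, and variables do not carry over. Pictures are saved under pics/ and viewed, and the job is handed in when it is done.

```bash
mkdir -p pics
python3 - <<'E'
from station import readout, eyes, job, robot
import cv2
o=readout.get_obs(); print({k:o[k] for k in ('t','position','orientation','force','gripper_width')})
print(robot.grip_point_offset)
for n in ('side','top'):
    f=eyes.grab_frame(n); cv2.imwrite(f'pics/{n}0.png',f['frame'][:,:,::-1]); print(n,f['fx'],f['fy'],f['cx'],f['cy'],f['position'],f['orientation'])
E
```

```text
{'t': 0.0, 'position': array([0.26245897, 0.56684975, 0.40373746]), 'orientation': array([ 2.96215629,  1.56862457, -2.18400524]), 'force': array([0.21984298, 0.17258373, 0.22396866]), 'gripper_width': 1.0015523470985428}
0.1547
side 456.41951787476114 456.41951787476114 283.96756636307884 206.58202277842528 [0.34501296 0.48389977 0.74783382] [-2.45897957  0.0119115  -2.69104171]
top 429.66442518432484 429.66442518432484 273.7683560214785 208.02334317183931 [ 0.39561154 -0.0083867   0.98408808] [-2.89404314 -0.00387025 -1.70237924]
```

View pics/side0.png

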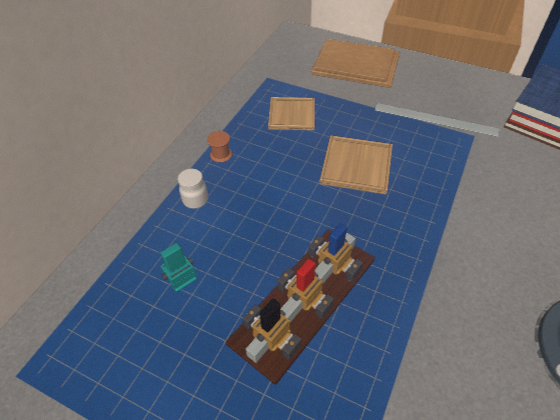

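View pics/top0.png

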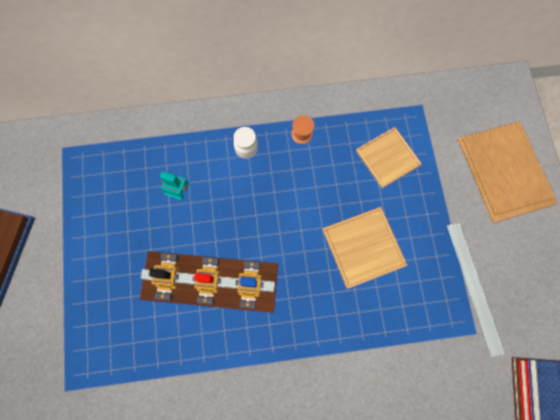

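Side view: the red grip is the middle holder at about (306,275), with black and blue on either side of it and the turquoise decoy at (178,265). The larger tray is at (357,164), or (365,247) in the top view. The smaller tray is at (292,113), and there is a board off the mat at (355,62). Now measuring.

```bash
cat > h.py <<'E'
from station import readout, eyes, job, robot
import cv2, numpy as np
from scipy.spatial.transform import Rotation as R
def cam(f):
    return np.array(f['position']), R.from_euler('xyz',f['orientation']).as_matrix()
def plane(f,px,z):
    p,M=cam(f); px=np.atleast_2d(px).astype(float)
    d=np.c_[(px[:,0]-f['cx'])/f['fx'],(px[:,1]-f['cy'])/f['fy'],np.ones(len(px))]@M.T
    return p+d*((z-p[2])/d[:,2])[:,None]
def tri(fs,ps):
    A=0;b=0
    for f,px in zip(fs,ps):
        p,_=cam(f); d=plane(f,px,0)[0]-p; d/=np.linalg.norm(d); P=np.eye(3)-np.outer(d,d); A=A+P; b=b+P@p
    x=np.linalg.solve(A,b)
    return x,[np.linalg.norm((np.eye(3)-0)@np.cross(x-cam(f)[0],(plane(f,px,0)[0]-cam(f)[0])/np.linalg.norm(plane(f,px,0)[0]-cam(f)[0]))) for f,px in zip(fs,ps)]
def mask(f,c,roi):
    h=cv2.cvtColor(f['frame'],cv2.COLOR_RGB2HSV); H,S,V=cv2.split(h)
    m={'red':((H<6)|(H>172))&(S>170)&(V>100),'blue':(H>105)&(H<125)&(S>150)&(V>60),'black':V<45,'wood':(H>8)&(H<25)&(S>60)&(V>110)}[c]
    m=(m*255).astype('uint8'); z=np.zeros_like(m); x0,y0,x1,y1=roi; z[y0:y1,x0:x1]=m[y0:y1,x0:x1]; return z
def big(m):
    c=max(cv2.findContours(m,cv2.RETR_EXTERNAL,cv2.CHAIN_APPROX_NONE)[0],key=cv2.contourArea); return c
E
python3 - <<'E'
from h import *
s=eyes.grab_frame('side');t=eyes.grab_frame('top')
cs=big(mask(s,'red',(280,240,340,310)));ct=big(mask(t,'red',(180,260,230,300)))
for c in (cs,ct):
    print(cv2.minAreaRect(c),cv2.boundingRect(c),cv2.contourArea(c))
ms=cv2.moments(cs);mt=cv2.moments(ct)
a=(ms['m10']/ms['m00'],ms['m01']/ms['m00']);b=(mt['m10']/mt['m00'],mt['m01']/mt['m00'])
print(a,b,tri([s,t],[a,b]))
print('top plane .114',plane(t,b,.114), plane(t,cv2.boxPoints(cv2.minAreaRect(ct)),.114))
for n,f,rois in (('side',s,[(315,130,400,195),(262,92,322,135)]),('top',t,[(315,200,415,295),(350,120,425,190)])):
    for roi in rois:
        r=cv2.minAreaRect(big(mask(f,'wood',roi)));P=plane(f,cv2.boxPoints(r),.016)
        print(n,r,P.mean(0).round(4),np.linalg.norm(np.roll(P,1,0)-P,axis=1).round(3),np.degrees(np.arctan2(*(P[1]-P[0])[1::-1])))
out=[cv2.resize(f['frame'][y:y+100,x:x+133],None,fx=6,fy=6,interpolation=2) for f,x,y in ((s,240,220),(t,140,235))]
for n,i in zip('st',out): cv2.imwrite(f'pics/z{n}.png',i[:,:,::-1])
E
```

```text
((305.0414123535156, 274.5034484863281), (16.60909652709961, 31.55728530883789), 4.763641834259033) (297, 259, 18, 32) 369.0
((203.0, 277.0), (8.0, 18.0), 90.0) (194, 273, 19, 9) 117.0
(305.20460704607046, 274.54336043360433) (202.85897435897436, 277.3219373219373) (array([0.49084328, 0.12233349, 0.09151941]), [np.float64(0.0011653408054030498), np.float64(0.0011653408054031176)])
top plane .114 [[0.48957272 0.11924178 0.114     ]] [[0.50048413 0.13610288 0.114     ]
 [0.4957524  0.10024623 0.114     ]
 [0.47990791 0.10177824 0.114     ]
 [0.48462085 0.13747298 0.114     ]]
side ((356.71893310546875, 163.613525390625), (67.73974609375, 50.47989273071289), 8.972626686096191) [ 0.5207 -0.232   0.016 ] [0.143 0.161 0.157 0.157] -73.63273706812059
side ((291.5, 113.0), (32.0, 45.0), 90.0) [ 0.7262 -0.327   0.016 ] [0.123 0.116 0.123 0.108] -155.07825527616106
top ((364.3620910644531, 246.65518188476562), (64.99337005615234, 64.436279296875), 68.19859313964844) [ 0.5224 -0.2369  0.016 ] [0.145 0.152 0.148 0.147] -75.55398274703188
top ((388.2691955566406, 156.65383911132812), (47.981571197509766, 46.317466735839844), 56.3099365234375) [ 0.7288 -0.3334  0.016 ] [0.116 0.119 0.118 0.116] -62.92543588099481
```

```bash
ls pics
```

```text
side0.png
top0.png
zs.png
zt.png
```

View pics/zs.png

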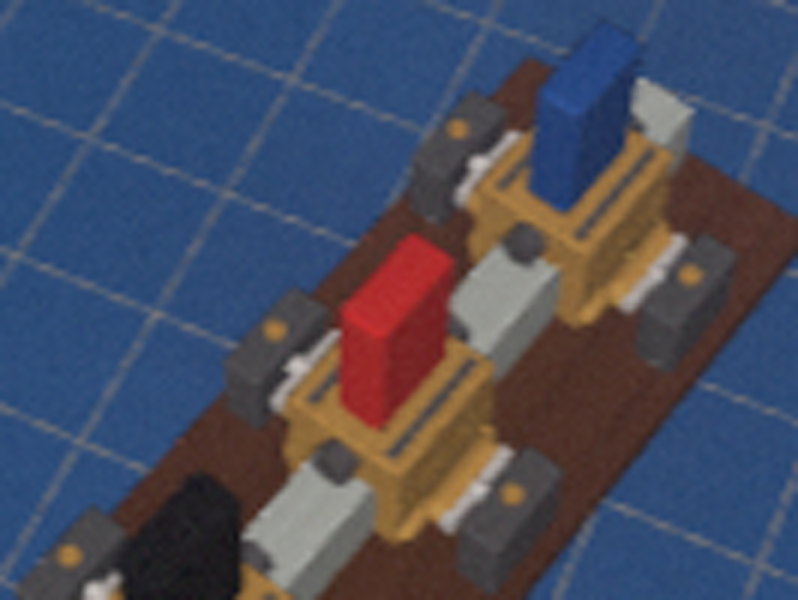

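View pics/zt.png

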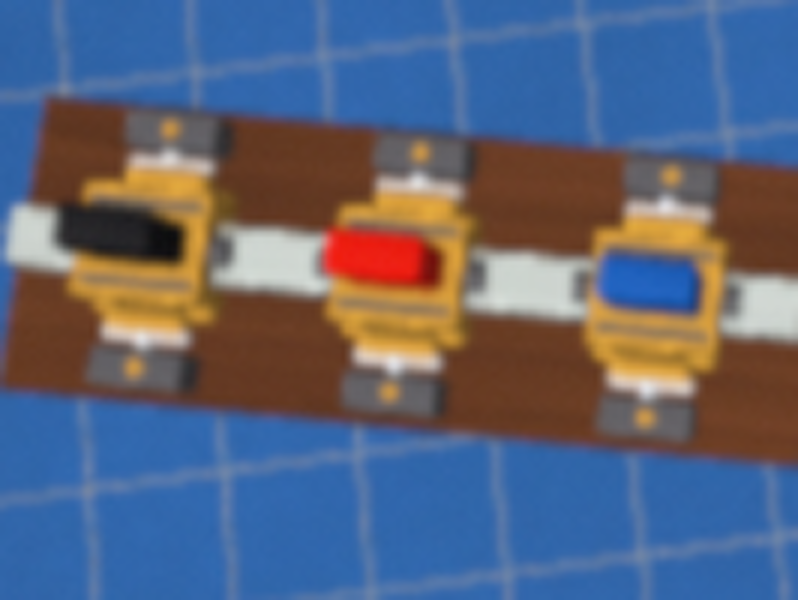

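The crops show the red grip at zt (380,258) and zs (395,330). The brass screw heads on its rollers are at zt (420,152) and (390,392), and at zs (275,330) and (512,495). They are symmetric about the seat, so I'll use them for the centre and the rail yaw.

Run:
```python
from h import *
s=eyes.grab_frame('side');t=eyes.grab_frame('top')
T=lambda x,y:((x+.5)/6-.5+140,(y+.5)/6-.5+235)
S=lambda x,y:((x+.5)/6-.5+240,(y+.5)/6-.5+220)
sc={'red':[(420,152),(390,392)],'black':[(170,129),(133,368)],'blue':[(671,176),(645,417)]}
ss={'red':[(275,330),(512,495)],'blue':[(458,128),(690,275)]}
C={}
for k in sc:
    P=np.array([plane(t,T(*p),.043)[0] for p in sc[k]]);C[k]=P.mean(0);print(k,'top',P.mean(0).round(4),np.diff(P,axis=0).round(4))
for k in ss:
    P=np.array([plane(s,S(*p),.043)[0] for p in ss[k]]);print(k,'side',P.mean(0).round(4),np.diff(P,axis=0).round(4))
    print('tri',[tri([s,t],[S(*a),T(*b)])[0].round(4) for a,b in zip(ss[k],sc[k])])
d=C['black']-C['blue'];print('rail yaw',np.degrees(np.arctan2(d[1],d[0])),np.linalg.norm(d),(C['black']+C['blue'])/2)
# red grip top-face corners side view
for p in [(410,235),(455,258),(383,333),(341,307)]: print('side top face',plane(s,S(*p),.114)[0].round(4))
o=readout.get_obs(); M=R.from_euler('xyz',o['orientation']).as_matrix()
print(o['t'],o['position'],'x',M[:,0].round(3),'z',M[:,2].round(3),np.degrees(np.arctan2(M[1,2],M[0,2])))
```

```text
red top [0.491 0.121 0.043] [[-0.084   0.0188  0.    ]]
black top [0.5113 0.2111 0.043 ] [[-0.084   0.0192  0.    ]]
blue top [0.4703 0.0315 0.043 ] [[-0.0839  0.0194  0.    ]]
red side [0.4901 0.1204 0.043 ] [[-0.0839  0.0196  0.    ]]
tri [array([0.5323, 0.1113, 0.0443]), array([0.4485, 0.1303, 0.0431])]
blue side [0.4699 0.0305 0.043 ] [[-0.0839  0.0194  0.    ]]
tri [array([0.5118, 0.0217, 0.0444]), array([0.4281, 0.041 , 0.0443])]
rail yaw 77.1378713970942 0.1841973551015794 [0.4908383  0.12126343 0.043     ]
side top face [0.4929 0.1056 0.114 ]
side top face [0.4789 0.1071 0.114 ]
side top face [0.4869 0.1367 0.114 ]
side top face [0.5003 0.1343 0.114 ]
0.3 [0.26260642 0.56701393 0.40435172] x [-0.    -0.001 -1.   ] z [ 0.42   0.907 -0.001] 65.1441932038501
```

```bash
python3 -m pendant '{"fingers":[1,1,1,1,1,1,1,1,1,1],"offset":[[19,-37,0],[19,-37,0],[19,-37,0],[19,-37,0],[19,-37,0],[19,-37,0],[19,-37,0],[19,-37,0],[19,-37,0],[19,-37,0]],"yaw":[-0.12,-0.12,-0.12,-0.12,-0.12,-0.12,-0.12,-0.12,-0.12,-0.12]}'
python3 -m pendant '{"fingers":[1,1,1,1,1],"offset":[[19,-38,0],[19,-38,0],[0,0,-25],[0,0,-25],[0,0,0]],"yaw":[-0.08,-0.081,0,0,0]}'
python3 - <<'E'
from h import *
o=readout.get_obs(); M=R.from_euler('xyz',o['orientation']).as_matrix()
g=o['position']+.1547*M[:,0]
print(o['t'],o['q'].round(3),'grasp',g.round(4),'need mm',((np.array([.4904,.1208,.092])-g)*1000).round(1),'jaw deg',np.degrees(np.arctan2(M[1,2],M[0,2])))
for n in('side','top'): cv2.imwrite(f'pics/{n}1.png',eyes.grab_frame(n)['frame'][:,:,::-1])
E
```

```text
t: 1.3
position: [0.4532, 0.1955, 0.4049]
orientation: [0.364, 1.57, 0.296]
force: [0.6, 0.7, -0.6]
gripper_width: 0.998
t: 1.8
position: [0.4897, 0.1204, 0.3522]
orientation: [-2.898, 1.564, -3.124]
force: [-0.9, -0.1, 0.9]
gripper_width: 1.0
1.8 [0.019 0.444 1.785 0.    0.92  0.245] grasp [0.4886 0.1204 0.1975] need mm [   1.8    0.4 -105.5] jaw deg -12.909161106239305
```

View pics/side1.png

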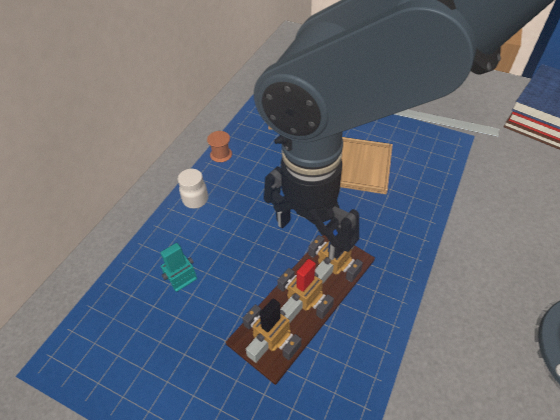

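```bash
python3 -m pendant '{"fingers":[1,1,1,1],"offset":[[0,0,-25],[0,0,-25],[0,0,-10],[0,0,0]],"yaw":[0,0,0,0]}'
python3 - <<'E'
from h import *
o=readout.get_obs(); M=R.from_euler('xyz',o['orientation']).as_matrix()
g=o['position']+.1547*M[:,0]
print(o['t'],'grasp',g.round(4),'need mm',((np.array([.4904,.1208,.092])-g)*1000).round(1),'jaw deg',np.degrees(np.arctan2(M[1,2],M[0,2])),M[:,0])
for n in('side','top'):
  f=eyes.grab_frame(n); p=(240,180) if n=='side' else (140,200); cv2.imwrite(f'pics/{n}2.png',cv2.resize(f['frame'][p[1]:p[1]+150,p[0]:p[0]+200,::-1],None,fx=4,fy=4))
E
```

```text
t: 2.3
position: [0.4906, 0.1215, 0.2946]
orientation: [-2.91, 1.57, -3.133]
force: [0.2, -0.1, 0.3]
gripper_width: 1.0
2.3 grasp [0.4904 0.1215 0.1399] need mm [ -0.   -0.7 -47.9] jaw deg -12.792995459416717 [-1.11076532e-03 -9.45553488e-06 -9.99999383e-01]
```

View pics/side2.png

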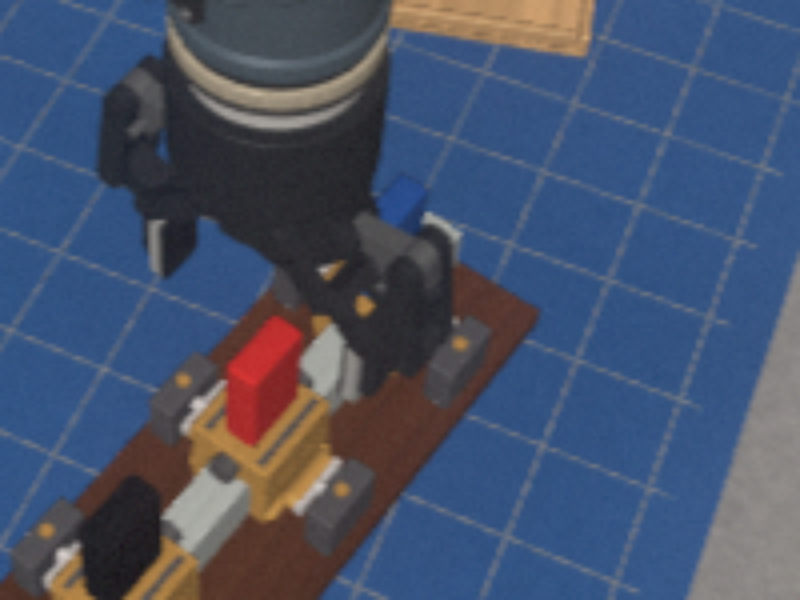

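View pics/top2.png

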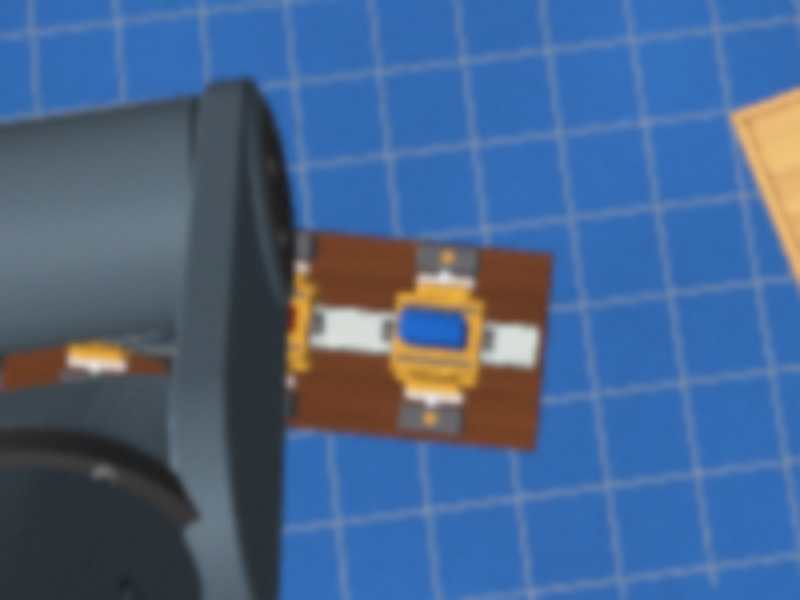

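The open jaws straddle the red grip line in side2 (fingers near (170,240) and (370,370), grip at (262,380)) and sit across the rail. Descending and closing.

```bash
python3 -m pendant '{"fingers":[1,1,1,1],"offset":[[0,0,-15],[0,-1,-15],[0,0,-18],[0,0,0]],"yaw":[0,0,0,0]}'
python3 -m pendant '{"fingers":[0.7,0.5,0.35,0.2,0,0,0,0,0,0],"offset":[[0,0,0],[0,0,0],[0,0,0],[0,0,0],[0,0,0],[0,0,0],[0,0,0],[0,0,0],[0,0,0],[0,0,0]],"yaw":[0,0,0,0,0,0,0,0,0,0]}'
python3 - <<'E'
from h import *
o=readout.get_obs(); print(o['t'],o['position'],o['orientation'],o['force'],o['ft_torque'])
for n in('side',):
  f=eyes.grab_frame(n); p=(240,180) if n=='side' else (140,200); cv2.imwrite(f'pics/{n}3.png',cv2.resize(f['frame'][p[1]:p[1]+150,p[0]:p[0]+200,::-1],None,fx=4,fy=4))
E
```

```text
t: 2.8
position: [0.4906, 0.1202, 0.2464]
orientation: [-2.89, 1.57, -3.114]
force: [-0.3, 1.0, -0.3]
gripper_width: 1.003
t: 3.8
position: [0.4907, 0.1201, 0.2472]
orientation: [0.283, 1.57, 0.059]
force: [-1.2, 0.2, 5.8]
gripper_width: 0.185
3.8 [0.49070606 0.12012768 0.24723909] [0.28273097 1.57022491 0.05873849] [-1.20360361  0.15044341  5.76352708] [0.05575401 0.12480884 0.0297348 ]
```

View pics/side3.png

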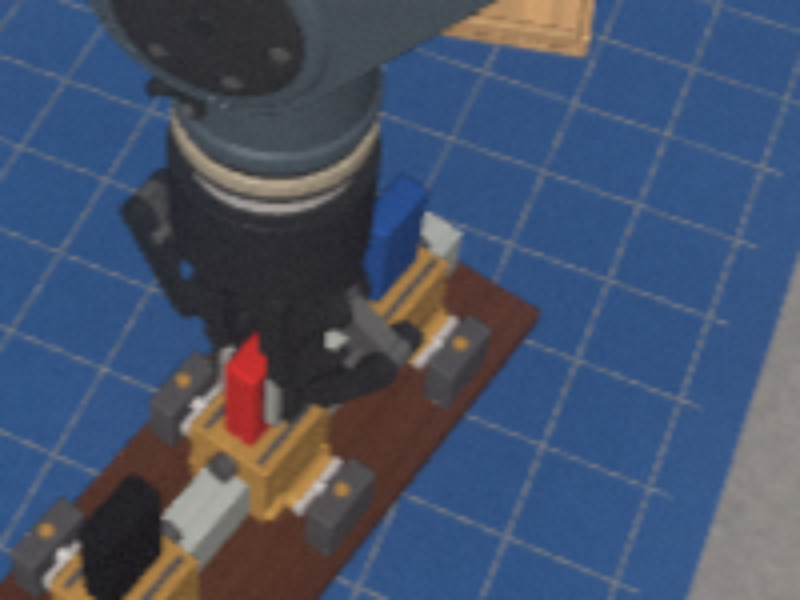

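The jaws are closed on the red grip: opening 0.185 is about 15.7 mm, against the 16 mm grip thickness. Side3 shows the grip between the pads at (245,390). Lifting straight up, slowly through the rollers.

```bash
python3 -m pendant '{"fingers":[0,0,0,0,0,0,0,0,0,0],"offset":[[0,0,2],[0,0,3],[0,0,3],[0,0,3],[0,0,4],[0,0,5],[0,0,8],[0,0,10],[0,0,12],[0,0,0]],"yaw":[0,0,0,0,0,0,0,0,0,0]}'
python3 - <<'E'
from h import *
o=readout.get_obs(); print(o['t'],o['position'],o['force'],o['ft_torque'])
for n in('side',):
  f=eyes.grab_frame(n); p=(240,150); cv2.imwrite(f'pics/{n}4.png',cv2.resize(f['frame'][p[1]:p[1]+150,p[0]:p[0]+200,::-1],None,fx=4,fy=4))
E
```

```text
t: 4.85
position: [0.4913, 0.1202, 0.2987]
orientation: [0.243, 1.566, 0.019]
force: [0.3, -0.9, -2.7]
gripper_width: 0.177
4.85 [0.4913068  0.1201605  0.29871049] [ 0.28684547 -0.85313892 -2.72490367] [ 0.04367824 -0.02135502  0.02164077]
```

View pics/side4.png

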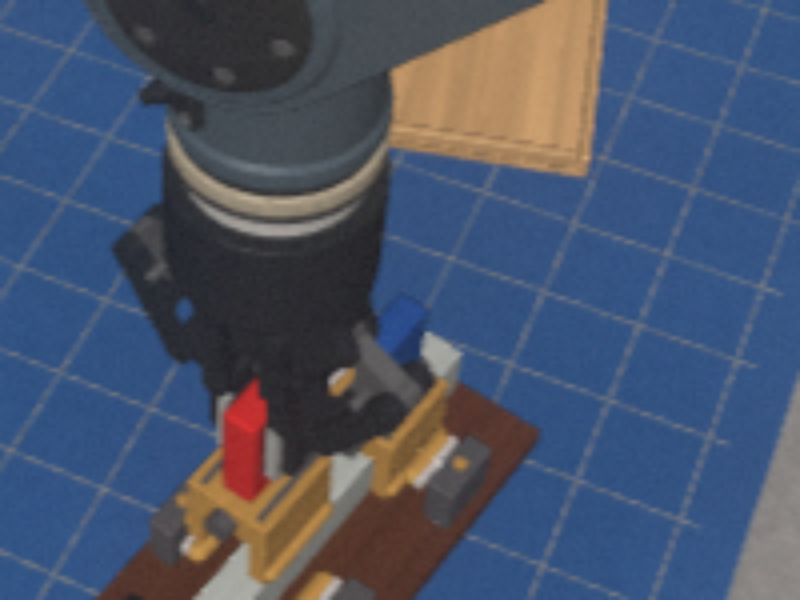

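The red holder is up about 51 mm, off the rail and level (side4, grip at (245,440)); blue is still seated. Raising past the neighbours, then across.

```bash
python3 -m pendant '{"fingers":[0,0,0,0,0,0],"offset":[[0,0,10],[0,0,15],[0,0,20],[0,0,20],[0,0,10],[0,0,0]],"yaw":[0,0,0,0,0,0]}'
python3 -m pendant '{"fingers":[0,0,0,0,0,0,0,0,0,0],"offset":[[1,-8,0],[1,-16,0],[2,-24,0],[3,-32,0],[3,-36,0],[3,-36,0],[3,-36,0],[3,-36,0],[3,-32,0],[3,-32,0]],"yaw":[0,0,0,0,0,0,0,0,0,0]}'
python3 -m pendant '{"fingers":[0,0,0,0,0,0],"offset":[[2,-28,0],[2,-20,0],[1,-12,0],[0,-6,0],[0,0,0],[0,0,0]],"yaw":[0,0,0,0,0,0]}'
python3 - <<'E'
from h import *
o=readout.get_obs(); print(o['t'],o['position'],o['force'],o['ft_torque'])
for n in('side','top'):
  f=eyes.grab_frame(n);cv2.imwrite(f'pics/{n}5.png',f['frame'][:,:,::-1])
E
```

```text
t: 5.5
position: [0.491, 0.1201, 0.3731]
orientation: [0.235, 1.568, 0.011]
force: [0.9, -0.5, -2.7]
gripper_width: 0.177
t: 6.5
position: [0.515, -0.1698, 0.3701]
orientation: [2.89, 1.567, 2.665]
force: [0.3, 1.1, -2.7]
gripper_width: 0.177
t: 7.1
position: [0.5204, -0.2328, 0.3715]
orientation: [2.481, 1.569, 2.258]
force: [-0.2, 0.5, -2.0]
gripper_width: 0.18
7.1 [ 0.52043684 -0.23284393  0.37146107] [-0.20179007  0.45404264 -2.03634342] [-0.01507512  0.02771678  0.00223768]
```

View pics/side5.png

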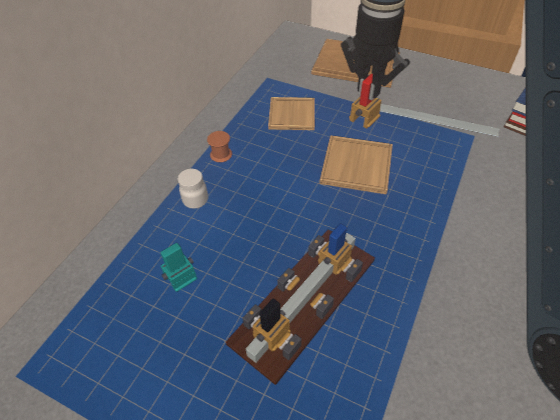

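View pics/top5.png

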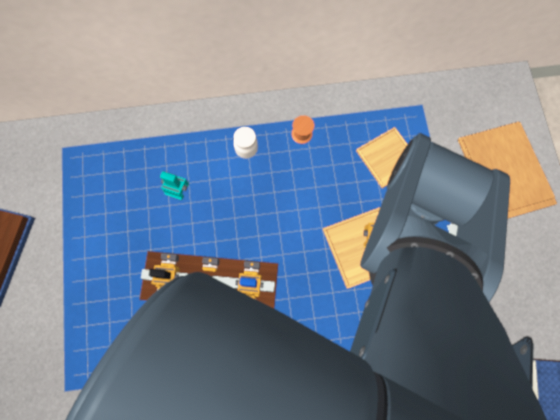

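The red holder hangs upright over the tray region (side5, (366,105)), and blue and black are still on the rail at (338,255) and (270,325). By the pose it is within 2 mm of the tray centre. Descending; I expect contact at a TCP height of about 0.235.

```bash
python3 -m pendant '{"fingers":[0,0,0,0,0,0,0,0],"offset":[[0,-1,-10],[0,0,-20],[0,0,-25],[0,0,-25],[0,0,-20],[0,0,-10],[0,0,-8],[0,0,0]],"yaw":[0,0,0,0,0,0,0,0]}'
python3 -m pendant '{"fingers":[0,0],"offset":[[0,0,0],[0,0,0]],"yaw":[0,0]}'
python3 - <<'E'
from h import *
o=readout.get_obs(); print(o['t'],o['position'],o['force'],o['ft_torque'])
for n in('side',):
  f=eyes.grab_frame(n);cv2.imwrite(f'pics/{n}6.png',cv2.resize(f['frame'][70:220,260:460,::-1],None,fx=4,fy=4))
E
```

```text
t: 8.0
position: [0.5206, -0.2347, 0.2529]
orientation: [2.748, 1.569, 2.524]
force: [0.1, -1.0, -3.5]
gripper_width: 0.177
t: 8.2
position: [0.521, -0.2351, 0.2547]
orientation: [-0.401, 1.569, -0.625]
force: [0.7, 0.7, -2.7]
gripper_width: 0.179
8.2 [ 0.52103957 -0.23511607  0.25467731] [ 0.67849297  0.73195099 -2.70723039] [0.00728602 0.06206553 0.01219894]
```

View pics/side6.png

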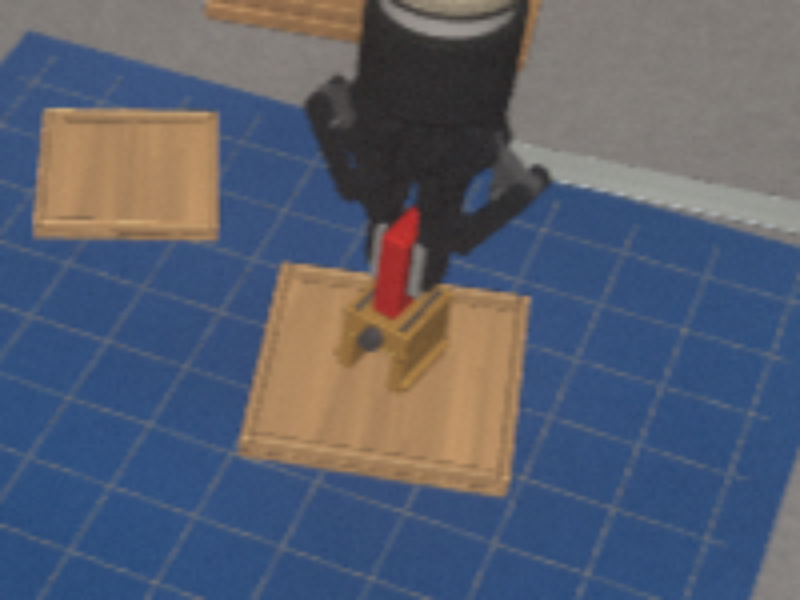

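It's central over the larger tray (saddle at (395,340) in the crop), about 19 mm up. Lowering slowly and watching the force.

```bash
python3 -m pendant '{"fingers":[0,0,0,0,0],"offset":[[0,0,-4],[0,0,-5],[0,0,-4],[0,0,-2],[0,0,0]],"yaw":[0,0,0,0,0]}'
python3 -m pendant '{"fingers":[0,0,0],"offset":[[0,0,-1],[0,0,-1],[0,0,0]],"yaw":[0,0,0]}'
```

```text
t: 8.75
position: [0.5205, -0.2348, 0.2381]
orientation: [2.76, 1.57, 2.536]
force: [-1.0, 0.3, -3.2]
gripper_width: 0.175
t: 9.05
position: [0.5207, -0.2349, 0.2367]
orientation: [-2.69, 1.571, -2.914]
force: [0.2, -0.3, -2.9]
gripper_width: 0.181
```

```bash
python3 -m pendant '{"fingers":[0,0,0],"offset":[[0,0,-1],[0,0,-1],[0,0,0]],"yaw":[0,0,0]}'
```

```text
t: 9.35
position: [0.5207, -0.2349, 0.2354]
orientation: [-0.433, 1.57, -0.657]
force: [-1.1, 0.6, 2.3]
gripper_width: 0.182
```

Contact at 0.2354: the force went from −2.9 to +2.3 N. Releasing gently, then looking before I retreat.

```bash
python3 -m pendant '{"fingers":[0.2,0.25,0.3,0.4,0.5,0.6,0.7,0.7],"offset":[[0,0,0],[0,0,0],[0,0,0],[0,0,0],[0,0,0],[0,0,0],[0,0,0],[0,0,0]],"yaw":[0,0,0,0,0,0,0,0]}'
python3 - <<'E'
from h import *
f=eyes.grab_frame('side');cv2.imwrite('pics/side7.png',cv2.resize(f['frame'][70:220,260:460,::-1],None,fx=4,fy=4))
E
```

```text
t: 10.15
position: [0.5207, -0.2349, 0.2347]
orientation: [3.049, 1.571, 2.825]
force: [-0.7, 0.4, 0.1]
gripper_width: 0.701
```

View pics/side7.png

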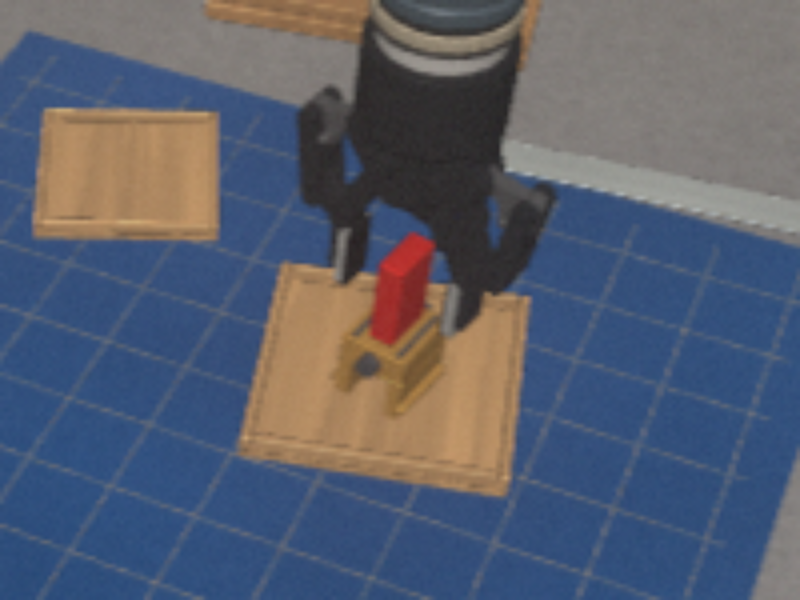

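The holder stands upright in the tray (saddle at (390,360)), with the jaws open on both sides. Retreating straight up.

```bash
python3 -m pendant '{"fingers":[0.7,0.7,0.7,0.7,0.7,0.7,0.7,0.7],"offset":[[0,0,8],[0,0,15],[0,0,25],[0,0,30],[0,0,30],[0,0,20],[0,0,0],[0,0,0]],"yaw":[0,0,0,0,0,0,0,0]}'
python3 - <<'E'
from h import *
o=readout.get_obs();print(o['t'],o['position'],o['force'],abs(o['qd']).max())
f=eyes.grab_frame('side');cv2.imwrite('pics/side8.png',f['frame'][:,:,::-1])
c=big(mask(f,'red',(330,100,400,180)));print(cv2.boundingRect(c))
E
```

```text
t: 11.0
position: [0.5204, -0.2347, 0.3631]
orientation: [-0.399, 1.57, -0.623]
force: [0.3, -0.2, 0.2]
gripper_width: 0.699
11.0 [ 0.52043226 -0.23469335  0.36305847] [ 0.31339823 -0.23258194  0.24493325] 0.031194854151242003
(353, 129, 15, 27)
```

View pics/side8.png

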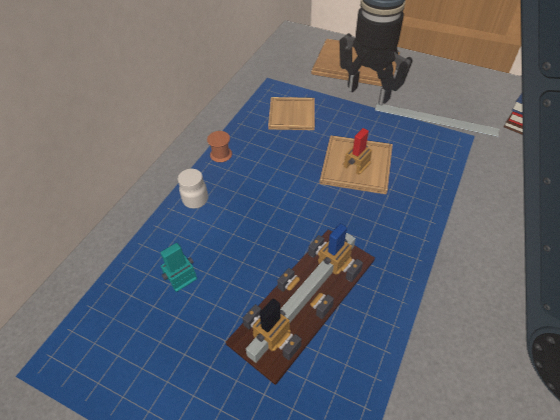

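The red holder stands upright in the larger tray at (358,153), blue and black are on the rail, and the gripper is clear.

```bash
python3 -c "
from station import job
print(job.sign_off())"
```

```text
the job is handed in; nothing more can be done
None
```

I pulled the red-grip holder straight up off the rail, carried it above the other holders and set it down upright near the middle of the larger tray. I then released it, moved the gripper clear and handed the job in at about 11 s of the 35 s allowed.

**Placing:** the holder touched the tray floor at a tool height of 0.2354 m, against 0.2352 m predicted. The force changed only from −2.9 N to +2.3 N, so it was set down and not dropped.

**Last picture:** the side view after retreat shows red standing in the tray and blue and black still on the rail. The gripper was about 12 cm above its release height, touching nothing, with a force reading near 0 N.

**Disagreements and gaps:** the two cameras put the tray centre about 5 mm apart, so I aimed between them; that is small against the roughly 37 mm of room on each side. I made the final check from the side camera only, because the arm had blocked the top camera's view earlier. No check failed.

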